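# Roll a turning blank into the V-cradle and lock it under the keeper

### The arm

A 6-joint arm with a two-finger parallel gripper is mounted at the origin on a cart in front of the work surface, level with it; the furniture and walls round the work are solid. World frame = base frame: x ahead of the robot, y to its left, z up, the work surface at z = 0. Lengths are in m, angles in rad, forces in N, time in s.
With the tool pointing down it reaches from about 0.375 to 0.975 m from the base axis. Payload 3.8 kg.
Tool frame: the origin (TCP) lies at the very end of the fingers, on their centre line; the grasp point (between the pads) lies 19 mm behind it; z points along the fingers, y is the line along which they close (so a half turn about z gives the same grasp; the last joint's range is limited). The gripper opens to 85 mm and grips with 20 to 120 N. Pads are 22 mm wide; open, the fingers measure 114 mm over their backs; the gripper's body (76 mm by 85 mm) begins 54 mm behind the grasp point. The pads swing forward as they close: fully open they stand 13 mm farther back than shut.
Start: joints at [1.28, 0.264, 1.604, -0, 1.274, -0.037], TCP at [0.169, 0.653, 0.231] pointing down, gripper open.
Joint ranges: [-2.63, 2.63], [-0.94, 2.18], [0.31, 2.57], [-1.31, 4.45], [0, 2.66], [-2.55, 2.55]. Speed limits (rad/s): [2.57, 2.57, 3.14, 3.14, 3.14, 3.14].

### API

Orientations are given as a unit quaternion [w, x, y, z].
In Python, from workcell import robot gives the robot as it stands.
- The arm moves only by the tool move_arm, never from a script. Its argument "steps" is one flat list of numbers, 7 for each row, row after row: the turn, a rotation vector about the tool's x, y, z in units of 8 degrees (1.0 is 8 degrees), then the shift along the tool's x, y, z in units of 0.05 m (1.0 is 0.05 m), then the closure, from -1 (fully open) to 1 (shut). A call has exactly 8 rows; each row shifts and turns the commanded pose from where the row before left it, along the tool's axes as they then stand; what a row does not reach is not made up. A row lasts 1/8 s, in which the tool goes at most 62.5 mm and 10.7 degrees, less where a joint would pass 70% of its speed; a pose out of reach is approached as far as the arm can. A call with a number of a shift or a turn outside -1 to 1 is refused whole. A call with a gripper value outside its range is refused whole. The fingers move at their own pace and stop on an object; "squeeze" is the grip in N (left out, the last holds). Time passes only in rows, so rows that do not move let the fingers close, or fill a call up. It gives the time, the measured TCP pose, the force, the opening and the grip force at its end, in the units of the state.
- robot.observe(): the state, without advancing time (a new reading comes with each control period).
- robot.camera(name): name is "side" or "top" or "wrist"; returns a dict with "image" (480x640x3 uint8, red, green, blue), "range_z" (480x640 float32, m along the optical axis (not along the pixel's ray), 0 where there is no reading), "camera_matrix" (3x3 intrinsics, pixels), "k1" (the pictures are not rectified: a ray, as slopes to the right and down, at radius r is drawn at 1 + k1 r^2 times it, then the intrinsics apply), "rvec" (rotation vector, rad) and "tvec" (3), from world to camera coordinates, as OpenCV has them. Camera axes: x right, y down, z forward; pixel columns grow to the right and rows downward; lengths in m; the calibration is good to about 2 mm. A picture is of the moment at which its call begins.
- robot.finish_job(): hands the job in; it is judged then, once.
Trained networks look in a picture, given as the dict that the camera call returned (one of the last four; its "shot" number tells which), for a name from the list of things; names that differ only in an ending like _2 or _b are one class to them, and where a whole thing is asked for, a point or a joint stands for the part that bears it (a point fixed in the world has none). Each returns a list of dicts, best first, with "p" (0 to 1); they miss things now and then, are a little off and sometimes report something else, mostly with a low value. They report only what shows in the picture. A call takes as long as a camera call. They do not tell look-alikes from the thing itself.
- robot.spot_in(picture, target): "bbox" ([centre column, centre row, width, height] as shares, 0 to 1, of the picture: columns of its width, rows of its height, round what is visible of it).
- robot.regions_of(picture, target): "pixels" (480x640 bool, what is visible of it) and "bbox" ([centre column, centre row, width, height] as shares, 0 to 1, of the picture: columns of its width, rows of its height, round what is visible of it).
- robot.place_of(picture, target): "xy" ([column, row] as shares, 0 to 1, of the picture: columns of its width, rows of its height: a listed point, or the origin of a listed thing).
The state is a dict: "t": time; "joint_positions": joint angles; "dq": joint speeds; "tau": joint torques, N m; "eef_pos": TCP position; "tcp_rot": TCP orientation; "ft_force": force on the tool from outside, world axes, zero at the start; "torque": the same for the moment, N m; "width": finger opening in m; "grip_force": force on a finger pad.
Only numpy, scipy, OpenCV 4.12 (cv2) and the standard library are available. Lean on these libraries where they do the work, as an engineer would, in place of code of your own. Each camera call takes 0.05 s, during which the arm holds its last target. There are 200 camera calls.

### The job

Load the wooden V-cradle for carving: gently roll the thicker of the two round wooden blanks over the bench, up the cradle's bevelled side and down into its V-groove, then push it endways along the groove until it is hard against the end stop, and last swing the wooden keeper on top of the stop by its peg until it lies fully over the blank. Only push with the fingertips or the outside of the fingers: do not squeeze, lift or carry the blank, and leave the thin blank, the tools and the pots where they are.

Things in the scene. Friction and masses are not known exactly. Their poses are not given: they have to be found in the camera images.
- thick_blank: The blank to load: a smooth waxed wooden cylinder with flat ends, 44 mm in diameter, 150 mm long, 0.12 to 0.25 kg. Origin at its centre, on its axis; x runs along it, y and z turn as it rolls. It starts on the bench left or right of the cradle, about parallel to the groove, axis 120 to 160 mm from it, far end 25 to 50 mm short of the stop face. It rolls easily and rolls on if pushed fast.
- cradle: Wooden V-cradle fixed to the bench: x -85 to +120, y -78 to +78 mm. Origin under its centre, z up; the groove runs along x, +x (away from the robot) to the end stop. Both long sides slope gently up from the bench to shoulders 11 mm high at y = +-18 to 24; between them a 90-degree V with a flat sole 1 mm up, open at the near end. End block 50 mm wide, 49 high, its stop face at x = +90.
- groove_home (a point): Where the thick blank's centre lies when seated in the V and hard against the end stop: cradle x = +15 mm, y = 0, 24 mm above the bench. Axes parallel to the cradle's. There the blank's top is 46 mm above the bench and its near end at cradle x = -60 mm.
- keeper (a joint): Keeper: dark wooden turn-button, 76 x 18 x 8 mm, 50 to 58 mm above the bench, on an upright screw on the end block. 0 = fully over the blank (points to cradle -x, at its limit); 1.57 = points to cradle +y (left), where it is parked (starts at 1.25 to 1.6). Range 0 to 1.75. Light friction (0.5 N at the peg); it stays where left.
- keeper_pivot (a point): Point on the keeper's upright hinge axis at the height of the middle of the peg, 71 mm above the bench: cradle x = +105 mm, y = 0.
- keeper_peg (a point): Middle of the upright peg by which the keeper is pushed, on the peg's axis, 71 mm above the bench: a light wooden pin, 12 mm in diameter, standing from 58 to 84 mm above the bench, 48 mm from the hinge axis.
- thin_blank: The other blank, to be left alone: same wood and length, 150 mm, but 26 mm in diameter. It lies loose on the side of the cradle where the thick blank does not. Origin at its centre, x along it.
- loop_tool_1: Wooden trimming tool with a wire loop, 30 x 173 x 14 mm, lying loose right of the work. Origin under its centre, long axis y.
- wood_rib: Half-moon wooden rib, 40 x 89 x 8 mm, lying loose. Origin under its centre.
- eraser: Eraser in a sleeve, 19 x 40 x 12 mm, lying loose. Origin under its centre.
- marker: Marker pen, 17 x 135 x 16 mm, lying loose left of the work. Origin under its centre, long axis y.
- pinch_pot_1: Small clay pot, 59 mm wide, 58 mm high, standing loose behind the cradle, to the right. Origin under its centre.
- slip_jar: Jar with a screw lid, 58 mm wide, 75 mm high, standing loose behind the cradle, to the left. Origin under its centre.
- ring_cutter_2: Steel ring cutter, 48 mm wide, 22 mm high, standing loose. Origin under its centre.
Things that resemble listed ones, but are neither listed nor needed, are in the scene too. Leave any red look-alike of the thick_blank alone.

How it is judged:
By the outcome, as a careful person would: the job done as asked, in the order asked, and still so for the second after the job is handed in, with the robot touching nothing.
It also fails if it takes over 58 s, if anything falls off the work surface, if the arm or the gripper's body presses on something with over 40 N, if the wrist force passes 120 N, or if a joint passes its speed limit or range.

## Working session

There is one attempt and no reset: what is moved stays moved. The work goes in short steps, Python scripts to look and compute and a tool call to move; the robot and the scene stay as the last step left them, time stands still between calls to the robot, and variables do not carry over. Pictures are saved under pics/ and viewed, at most 10 in all, crops included, and the job is handed in when it is done.

Besides the shell and the picture viewer there is one more tool, called after "Emit:" as name(argument=value, ...) on one line, values as JSON. move_arm: Moves the arm, as the interface text tells. Its arguments: {"type":"object","properties":{"steps":{"type":"array","items":{"type":"number","minimum":-1,"maximum":1}},"squeeze":{"type":"number"}},"required":["steps"]}

```bash
ls; mkdir -p pics; cat > h.py <<'E'
import numpy as np,cv2
from workcell import robot
def ray(c,px):
    K=c["camera_matrix"];p=np.array([(px[0]-K[0,2])/K[0,0],(px[1]-K[1,2])/K[1,1]])
    rd=np.hypot(*p);r=rd
    for _ in range(20): r=rd/(1+c["k1"]*r*r)
    p=p*(r/rd if rd>0 else 1)
    R=cv2.Rodrigues(np.array(c["rvec"],float))[0];t=np.array(c["tvec"],float).ravel()
    return -R.T@t, R.T@np.array([p[0],p[1],1.])
def at_z(c,px,z):
    o,d=ray(c,px);return o+d*(z-o[2])/d[2]
def at_depth(c,px,zz):
    o,d=ray(c,px);return o+d*zz
def proj(c,P):
    R=cv2.Rodrigues(np.array(c["rvec"],float))[0];q=R@np.array(P,float)+np.array(c["tvec"],float).ravel()
    u=q[:2]/q[2];u=u*(1+c["k1"]*(u@u));K=c["camera_matrix"]
    return np.array([K[0,0]*u[0]+K[0,2],K[1,1]*u[1]+K[1,2]])
def cloud(c,mask):
    v,u=np.nonzero(mask&(c["range_z"]>0))
    return np.array([at_depth(c,(a,b),c["range_z"][b,a]) for a,b in zip(u,v)])
def save(c,n): cv2.imwrite("pics/"+n,c["image"][:,:,::-1])
E
python3 - <<'E'
from h import *
c=robot.camera("top");save(c,"top1.png")
for n in ["thick_blank","thin_blank","cradle","keeper","keeper_peg","keeper_pivot","groove_home"]:
    for f in ("regions_of","place_of"):
        try: L=getattr(robot,f)(c,n)
        except Exception as e: print(n,f,e);continue
        for d in L[:3]:
            if f=="place_of":
                px=np.array(d["xy"])*[640,480];print(n,"pt",round(d["p"],2),px.round(),at_z(c,px,.022 if 'blank' in n else .071 if 'keeper' in n else 0).round(3))
            else:
                print(n,"reg",round(d["p"],2),(np.array(d["bbox"])*[640,480,640,480]).round())
                if 'blank' in n:
                    P=cloud(c,d["pixels"]);P=P[P[:,2]>.01];r=cv2.minAreaRect(P[:,:2].astype(np.float32)*1000);print("  rect",r,"ztop",np.percentile(P[:,2],95))
print(robot.observe())
E
```

```text
pics
thick_blank reg 0.91 [317. 266.  23.  54.]
  rect ((512.404052734375, 190.7180633544922), (149.91390991210938, 43.7662353515625), 6.454564094543457) ztop 0.04770836010343693
thick_blank reg 0.86 [184. 296.  50.  54.]
  rect ((438.0469970703125, 559.2547607421875), (153.3670196533203, 43.8782958984375), 47.031253814697266) ztop 0.04738212890480328
thick_blank reg 0.16 [257. 274.  48.   8.]
  rect ((497.63330078125, 359.55987548828125), (15.21201229095459, 130.87081909179688), 3.587790012359619) ztop 0.020265687956447852
thick_blank pt 0.88 [316. 265.] [0.517 0.194 0.022]
thick_blank pt 0.6 [184. 294.] [0.442 0.556 0.022]
thin_blank reg 0.67 [414. 245.  19.  56.]
  rect ((570.2088012695312, -71.71707153320312), (150.557861328125, 26.349712371826172), 12.737096786499023) ztop 0.03035295945309252
thin_blank reg 0.57 [386. 178.  23.  29.]
  rect ((756.9098510742188, -0.7716102600097656), (54.91679382324219, 58.57473373413086), 61.0023193359375) ztop 0.061055863532909475
thin_blank pt 0.63 [414. 244.] [ 0.573 -0.074  0.022]
thin_blank pt 0.55 [363. 246.] [0.568 0.067 0.022]
cradle reg
[... 676 characters left out ...]
555 0.071 0.   ]
{'t': 0.7, 'joint_positions': array([ 1.28007831e+00,  2.63846444e-01,  1.60394135e+00,  5.57484941e-05,
        1.27370457e+00, -3.68864877e-02]), 'dq': array([ 0.00048817, -0.00080679,  0.00050147, -0.00070745, -0.00174825,
       -0.00104862]), 'tau': array([ 3.38739883e-04, -5.14859176e+01, -3.67607009e+01, -8.33045624e-05,
        9.56570402e-04,  2.67972098e-05]), 'eef_pos': array([0.16948455, 0.65340185, 0.23134758]), 'tcp_rot': array([-1.81196281e-05,  1.26583412e-01,  9.91955965e-01,  5.38199125e-05]), 'ft_force': array([-0.91035706,  0.1191545 ,  0.29440233]), 'torque': array([-0.00026325, -0.01078098,  0.00490775]), 'grip_force': 0.0, 'width': 0.08555503169502898}
```

```bash
python3 - <<'E'
from h import *
c=robot.camera("side");save(c,"side1.png")
E
```

```text
(no output)
```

View pics/top1.png

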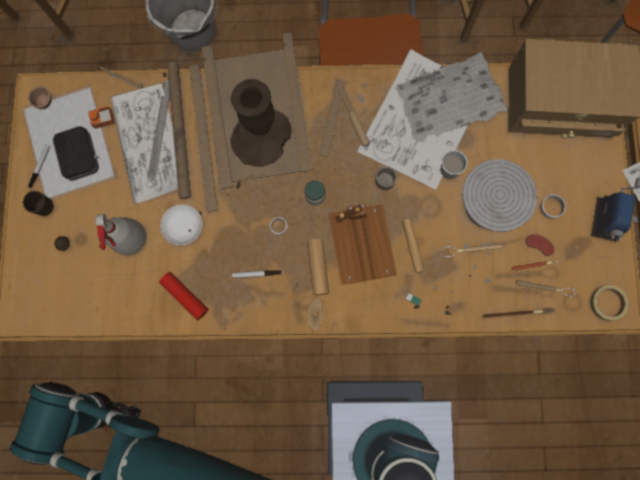

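View pics/side1.png

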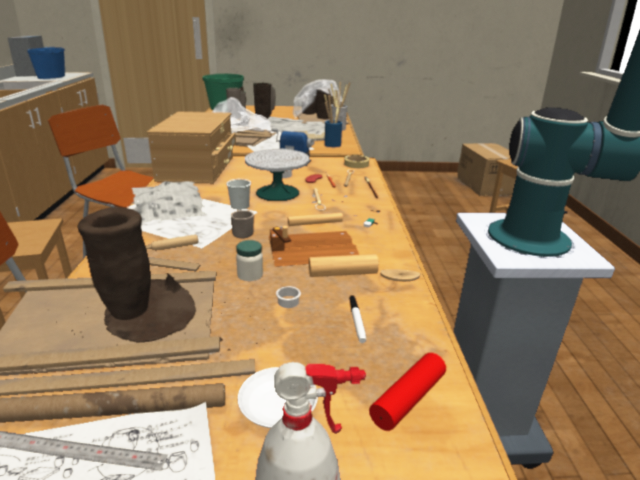

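The thick blank is the bare-wood cylinder at top (317,266), left of the cradle (361,244). Things it could be taken for are the red look-alike (184,296) and the thin blank (414,245). The wood rib lies near (315,315), by the blank's near end, and the marker is at (257,274).

```bash
python3 - <<'E'
from h import *
c=robot.camera("top")
m=robot.regions_of(c,"cradle")[0]["pixels"]
P=cloud(c,m)
print("all",cv2.minAreaRect(P[:,:2].astype(np.float32)*1000), len(P))
L=P[P[:,2]<.02];print("low",cv2.minAreaRect(L[:,:2].astype(np.float32)*1000),np.percentile(L[:,2],[5,50,95]))
H=P[(P[:,2]>.04)];print("high",cv2.minAreaRect(H[:,:2].astype(np.float32)*1000),np.percentile(H[:,2],[5,50,95]),len(H))
cv2.imwrite("pics/crop.png",cv2.resize(c["image"][180:340,220:450,::-1],None,fx=3.4,fy=3.4,interpolation=cv2.INTER_CUBIC))
for n in ["wood_rib","marker","slip_jar","ring_cutter_2","pinch_pot_1","eraser"]:
    for d in robot.place_of(c,n)[:2]:
        px=np.array(d["xy"])*[640,480];print(n,round(d["p"],2),px.round(),at_z(c,px,0).round(3))
E
```

```text
all ((580.1153564453125, 66.87869262695312), (210.00827026367188, 156.30226135253906), 9.337234497070312) 4081
low ((580.1153564453125, 66.87869262695312), (210.00827026367188, 156.30226135253906), 9.337234497070312) [-0.00230745  0.00591258  0.01392272]
high ((658.9217529296875, 98.96931457519531), (36.101322174072266, 88.63209533691406), 16.845491409301758) [0.0438356  0.05540773 0.07987857] 293
wood_rib 0.77 [309. 314.] [0.384 0.217 0.   ]
marker 0.68 [256. 274.] [0.499 0.363 0.   ]
slip_jar 0.72 [313. 199.] [0.71  0.202 0.   ]
ring_cutter_2 0.68 [279. 229.] [0.625 0.299 0.   ]
pinch_pot_1 0.96 [381. 181.] [0.758 0.009 0.   ]
eraser 0.43 [417. 301.] [ 0.418 -0.079  0.   ]
```

View pics/crop.png

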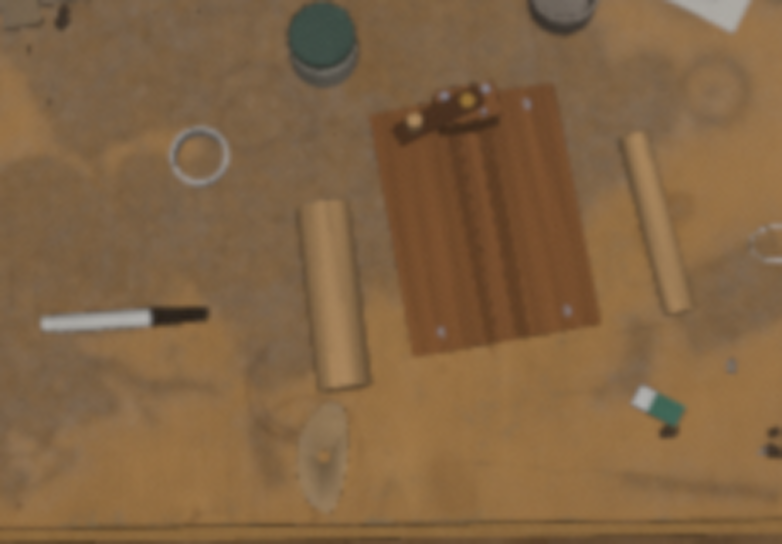

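The crop confirms it: plain thick blank at crop (335,295), keeper peg at crop (415,120), keeper pointing left. My cradle fit is origin (563,64) mm with yaw 9.3°. The blank is at cradle (-29,+133), yawed -3° relative to it.

```bash
cat >> h.py <<'E'
YAW=np.radians(9.34);O=np.array([.5628,.0640])
U=np.array([np.cos(YAW),np.sin(YAW)]);V=np.array([-U[1],U[0]])
def w(x,y): return O+(x*U+y*V)/1000
def cr(p): d=np.array(p[:2])-O;return np.array([d@U,d@V])*1000
def pose():
    s=robot.observe();_,a,b,_=s["tcp_rot"];psi=np.degrees(np.arctan2(b*b-a*a,2*a*b))
    return s["eef_pos"],psi,s
def plan(target,psi_t,n,p=None,psi=None):
    if p is None: p,psi,_=pose()
    p=np.array(p,float);d=(np.array(target)-p)/n;k=(psi_t-psi)/n;out=[]
    for i in range(n):
        a=np.radians(psi+k*i);y=np.array([np.cos(a),np.sin(a)]);x=np.array([-y[1],y[0]])
        out.append([0,0,round(-k/8,2),round(d[:2]@x/.05,2),round(d[:2]@y/.05,2),round(-d[2]/.05,2),-1])
    return out
E
python3 - <<'E'
from h import *
t=[*w(-24,185),.12]
r=plan(t,9.34,16);print(t)
for i in (0,8): print(sum(r[i:i+8],[]))
E
```

```text
[np.float64(0.5090940199446322), np.float64(0.24265236552112163), 0.12]
[0, 0, np.float64(0.52), np.float64(-0.54), np.float64(-0.39), np.float64(0.14), -1, 0, 0, np.float64(0.52), np.float64(-0.57), np.float64(-0.35), np.float64(0.14), -1, 0, 0, np.float64(0.52), np.float64(-0.59), np.float64(-0.31), np.float64(0.14), -1, 0, 0, np.float64(0.52), np.float64(-0.61), np.float64(-0.27), np.float64(0.14), -1, 0, 0, np.float64(0.52), np.float64(-0.63), np.float64(-0.22), np.float64(0.14), -1, 0, 0, np.float64(0.52), np.float64(-0.64), np.float64(-0.17), np.float64(0.14), -1, 0, 0, np.float64(0.52), np.float64(-0.65), np.float64(-0.13), np.float64(0.14), -1, 0, 0, np.float64(0.52), np.float64(-0.66), np.float64(-0.08), np.float64(0.14), -1]
[0, 0, np.float64(0.52), np.float64(-0.67), np.float64(-0.03), np.float64(0.14), -1, 0, 0, np.float64(0.52), np.float64(-0.67), np.float64(0.02), np.float64(0.14), -1, 0, 0, np.float64(0.52), np.float64(-0.66), np.float64(0.06), np.float64(0.14), -1, 0, 0, np.float64(0.52), np.float64(-0.66), np.float64(0.11), np.float64(0.14), -1, 0, 0, np.float64(0.52), np.float64(-0.65), np.float64(0.16), np.float64(0.14), -1, 0, 0, np.float64(0.52), np.float64(-0.63), np.float64(0.2), np.float64(0.14), -1, 0, 0, np.float64(0.52), np.float64(-0.62), np.float64(0.25), np.float64(0.14), -1, 0, 0, np.float64(0.52), np.float64(-0.6), np.float64(0.29), np.float64(0.14), -1]
```

Emit:
move_arm(steps=[0, 0, 0.52, -0.54, -0.39, 0.14, -1, 0, 0, 0.52, -0.57, -0.35, 0.14, -1, 0, 0, 0.52, -0.59, -0.31, 0.14, -1, 0, 0, 0.52, -0.61, -0.27, 0.14, -1, 0, 0, 0.52, -0.63, -0.22, 0.14, -1, 0, 0, 0.52, -0.64, -0.17, 0.14, -1, 0, 0, 0.52, -0.65, -0.13, 0.14, -1, 0, 0, 0.52, -0.66, -0.08, 0.14, -1])

```text
t: 2.15
eef_pos: [0.3395, 0.447, 0.1753]
tcp_rot: [0.0, 0.406, 0.914, 0.0]
ft_force: [0.4, -1.4, -0.1]
width: 0.0854
grip_force: 0.0
```

Emit:
move_arm(steps=[0, 0, 0.52, -0.67, -0.03, 0.14, -1, 0, 0, 0.52, -0.67, 0.02, 0.14, -1, 0, 0, 0.52, -0.66, 0.06, 0.14, -1, 0, 0, 0.52, -0.66, 0.11, 0.14, -1, 0, 0, 0.52, -0.65, 0.16, 0.14, -1, 0, 0, 0.52, -0.63, 0.2, 0.14, -1, 0, 0, 0.52, -0.62, 0.25, 0.14, -1, 0, 0, 0.52, -0.6, 0.29, 0.14, -1])

```text
t: 3.15
eef_pos: [0.5084, 0.2403, 0.1193]
tcp_rot: [0.0, 0.651, 0.759, 0.0]
ft_force: [0.9, 0.3, -0.3]
width: 0.0858
grip_force: 0.0
```

```bash
cat > st.py <<'E'
from h import *
p,psi,s=pose();print("t",round(s["t"],2),"cr",cr(p).round(1),"z",round(p[2]*1000,1),"psi",round(psi,2),"rot",s["tcp_rot"].round(3),"F",s["ft_force"].round(1),"w",round(s["width"],4))
E
python3 st.py; python3 - <<'E'
from h import *
c=robot.camera("wrist");save(c,"wr1.png")
for n in ["thick_blank","cradle"]:
    for d in robot.regions_of(c,n)[:2]:
        P=cloud(c,d["pixels"]);
        if len(P)<50: continue
        print(n,round(d["p"],2),(np.array(d["bbox"])*[640,480,640,480]).round(),cv2.minAreaRect(P[P[:,2]>(.005 if n!="cradle" else -1)][:,:2].astype(np.float32)*1000),np.percentile(P[:,2],[5,50,98]).round(3))
for n in ["thick_blank","keeper_peg","keeper_pivot","groove_home"]:
    for d in robot.place_of(c,n)[:1]:
        px=np.array(d["xy"])*[640,480];z={"thick_blank":.022,"groove_home":.024}.get(n,.071);q=at_z(c,px,z);print(n,round(d["p"],2),q.round(3),cr(q).round(1))
E
```

```text
t 3.15 cr [-25.  182.8] z 119.3 psi 8.76 rot [0.    0.651 0.759 0.   ] F [ 0.9  0.3 -0.3] w 0.0858
thick_blank 0.97 [319. 306. 201.  63.] ((514.2425537109375, 193.33837890625), (149.6942138671875, 43.39973449707031), 6.496644496917725) [0.025 0.042 0.046]
thick_blank 0.37 [373. 414. 242. 121.] ((575.482177734375, 169.85565185546875), (182.8266143798828, 213.77915954589844), 89.64073944091797) [0.003 0.007 0.051]
cradle 0.77 [373. 410. 243. 119.] ((575.423583984375, 170.50579833984375), (177.95799255371094, 216.35543823242188), 87.98519897460938) [0.003 0.007 0.012]
thick_blank 0.65 [0.515 0.192 0.022] [-26.6 134.6]
keeper_peg 0.62 [0.648 0.126 0.071] [94.6 47.3]
```

View pics/wr1.png

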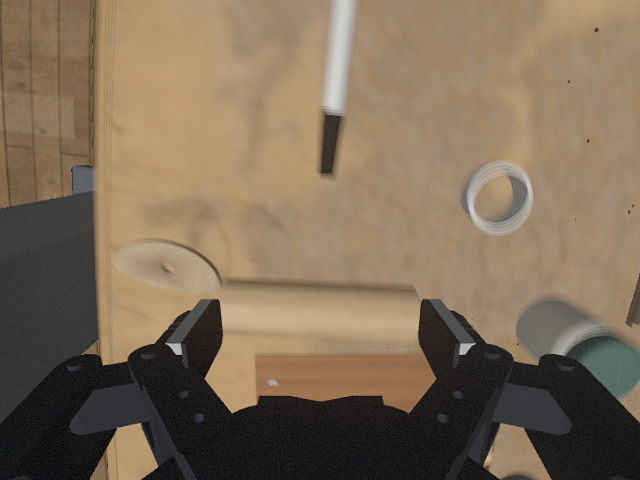

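The wrist view shows the blank at (319,306) with nothing between it and the fingers. The marker tip (327,175) and the rib tip (220,285) are both clear of the descent, so I'm going down behind the blank.

Emit:
move_arm(steps=[0, 0, 0, 0, 0, 0.7, -1, 0, 0, 0, 0, 0, 0.6, -1, 0, 0, 0, 0, 0, 0.45, -1, 0, 0, 0, 0, 0, 0.3, -1, 0, 0, 0, 0, 0, 0.15, -1, 0, 0, 0, 0, 0, 0.05, -1, 0, 0, 0, -0.1, 0, 0, -1, 0, 0, 0, -0.1, 0, 0, -1])

```text
t: 4.5
eef_pos: [0.5099, 0.2311, 0.0076]
tcp_rot: [0.0, 0.65, 0.76, 0.001]
ft_force: [0.0, 0.0, 0.7]
width: 0.0855
grip_force: 0.0
```

```bash
python3 st.py
```

```text
t 4.5 cr [-25.1 173.5] z 7.6 psi 8.9 rot [0.    0.65  0.76  0.001] F [0.  0.  0.7] w 0.0855
```

Emit:
move_arm(steps=[0, 0, -0.05, -0.08, 0, 0, -1, 0, 0, 0, -0.08, 0, 0, -1, 0, 0, 0, -0.08, 0, 0, -1, 0, 0, 0, -0.08, 0, 0, -1, 0, 0, 0, -0.08, 0, 0, -1, 0, 0, 0, -0.08, 0, 0, -1, 0, 0, 0, -0.08, 0, 0, -1, 0, 0, 0, -0.08, 0, 0, -1])

```text
t: 5.5
eef_pos: [0.5144, 0.1994, 0.0068]
tcp_rot: [-0.0, 0.647, 0.762, -0.0]
ft_force: [-0.3, 1.1, -0.2]
width: 0.0854
grip_force: 0.0
```

```bash
cat > lk.py <<'E'
import sys
from h import *
c=robot.camera(sys.argv[1])
if len(sys.argv)>2: save(c,sys.argv[2])
for n in ["thick_blank"]:
    for d in robot.regions_of(c,n)[:2]:
        P=cloud(c,d["pixels"]);
        if len(P)<50: continue
        P=P[P[:,2]>.025]
        if len(P)<20: continue
        r=cv2.minAreaRect(P[:,:2].astype(np.float32)*1000);print(n,round(d["p"],2),cr(np.array(r[0])/1000).round(1),r,np.percentile(P[:,2],[5,50,98]).round(3))
        q=np.array([cr(a) for a in P]);print("  crx",np.percentile(q[:,0],[1,99]).round(1),"cry",np.percentile(q[:,1],[1,99]).round(1))
for n in ["thick_blank","keeper_peg"]:
    for d in robot.place_of(c,n)[:1]:
        px=np.array(d["xy"])*[640,480];z={"thick_blank":.022}.get(n,.071);q=at_z(c,px,z);print(n,round(d["p"],2),cr(q).round(1))
E
python3 st.py; python3 lk.py wrist
```

```text
t 5.5 cr [-25.8 141.5] z 6.8 psi 9.3 rot [-0.     0.647  0.762 -0.   ] F [-0.3  1.1 -0.2] w 0.0854
thick_blank 0.56 [-43.7 122.4] ((499.795654296875, 177.65185546875), (127.1924819946289, 47.70230484008789), 24.2925968170166) [0.027 0.036 0.044]
  crx [-98.7  19.7] cry [112.6 129.7]
thick_blank 0.95 [-27.8 104.3]
```

Emit:
move_arm(steps=[0, 0, 0, -0.08, 0, 0, -1, 0, 0, 0, -0.08, 0, 0, -1, 0, 0, 0, -0.08, 0, 0, -1, 0, 0, 0, -0.08, 0, 0, -1, 0, 0, 0, -0.08, 0, 0, -1, 0, 0, 0, -0.08, 0, -0.02, -1, 0, 0, 0, -0.08, 0, -0.02, -1, 0, 0, 0, -0.08, 0, -0.02, -1])

```text
t: 6.7
eef_pos: [0.5196, 0.1681, 0.0101]
tcp_rot: [-0.0, 0.648, 0.762, 0.0]
ft_force: [-0.7, 1.8, 0.6]
width: 0.0849
grip_force: 1.0
```

```bash
python3 st.py; python3 lk.py top
```

```text
t 6.7 cr [-25.7 109.7] z 10.1 psi 9.28 rot [-0.     0.648  0.762  0.   ] F [-0.7  1.8  0.6] w 0.0849
thick_blank 0.81 [-42.9 508.3] ((438.0074157714844, 558.5580444335938), (152.07891845703125, 43.8089714050293), 45.97444152832031) [0.029 0.04  0.049]
  crx [-108.9   22.7] cry [453.  562.5]
thick_blank 0.56 [-70.5  76.1] ((480.9105529785156, 127.65935516357422), (32.652523040771484, 105.68215942382812), 88.63774108886719) [0.033 0.042 0.453]
  crx [-120.  -22.] cry [55.2 93.2]
thick_blank 0.8 [-36.3 512.6]
keeper_peg 0.73 [109.    7.2]
```

Emit:
move_arm(steps=[0, 0, 0, -0.08, 0, -0.01, -1, 0, 0, 0, -0.08, 0, -0.01, -1, 0, 0, 0, -0.08, 0, -0.01, -1, 0, 0, 0, -0.08, 0, -0.01, -1, 0, 0, 0, -0.08, 0, -0.01, -1, 0, 0, 0, -0.08, 0, -0.01, -1, 0, 0, 0, -0.08, 0, -0.02, -1, 0, 0, 0, -0.08, 0, -0.02, -1])

```text
t: 7.9
eef_pos: [0.5245, 0.1361, 0.0147]
tcp_rot: [-0.0, 0.647, 0.762, -0.0]
ft_force: [-1.4, 1.9, 1.7]
width: 0.0852
grip_force: 1.1
```

```bash
python3 st.py; python3 lk.py wrist
```

```text
t 7.9 cr [-26.1  77.4] z 14.7 psi 9.3 rot [-0.     0.647  0.762 -0.   ] F [-1.4  1.9  1.7] w 0.0852
thick_blank 0.86 [-27.8  38.3]
```

Emit:
move_arm(steps=[0, 0, 0, -0.06, 0, -0.02, -1, 0, 0, 0, -0.06, 0, -0.02, -1, 0, 0, 0, -0.06, 0, -0.02, -1, 0, 0, 0, -0.06, 0, -0.02, -1, 0, 0, 0, -0.06, 0, -0.01, -1, 0, 0, 0, -0.06, 0, -0.01, -1, 0, 0, 0, -0.06, 0, 0, -1, 0, 0, 0, -0.06, 0, 0, -1])

```text
t: 9.1
eef_pos: [0.5277, 0.1118, 0.019]
tcp_rot: [-0.0, 0.647, 0.762, -0.001]
ft_force: [0.8, 0.3, 0.1]
width: 0.0852
grip_force: 0.0
```

```bash
python3 st.py; python3 lk.py wrist pics_w2.png 2>/dev/null
```

```text
t 9.1 cr [-26.9  52.9] z 19.0 psi 9.31 rot [-0.     0.647  0.762 -0.001] F [0.8 0.3 0.1] w 0.0852
thick_blank 0.71 [-43.8  40.9] ((512.9122314453125, 97.22021484375), (126.13448333740234, 48.85438537597656), 16.766284942626953) [0.032 0.047 0.055]
  crx [-71.1  17.4] cry [25.4 42.2]
thick_blank 0.65 [24.1 60.4] ((576.8115234375, 127.55656433105469), (42.4429931640625, 180.96731567382812), 84.8870620727539) [0.036 0.059 0.07 ]
  crx [ 30.6 104.7] cry [21.9 64.3]
thick_blank 0.81 [-27.8  10. ]
```

```bash
python3 - <<'E'
from h import *
c=robot.camera("wrist");save(c,"wr2.png")
E
python3 st.py
```

```text
t 9.35 cr [-26.2  53.5] z 19.4 psi 9.29 rot [-0.     0.648  0.762 -0.   ] F [ 0.3 -0.5  0.2] w 0.0855
```

View pics/wr2.png

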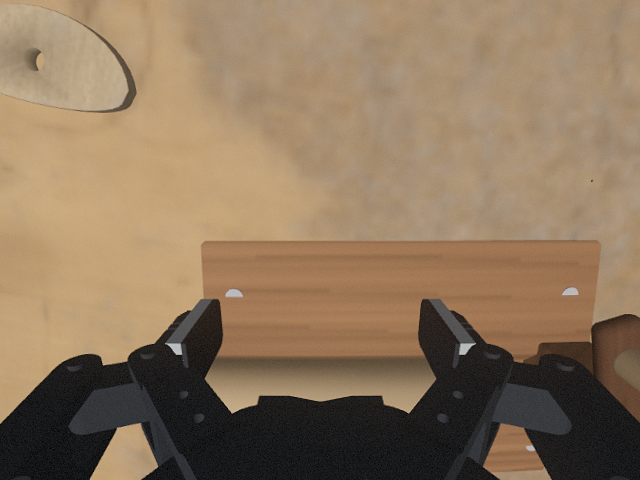

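```bash
python3 - <<'E'
from h import *
c=robot.camera("wrist")
for r in range(340,396,6):
    z=c["range_z"][r,330]; q=at_depth(c,(330,r),z); print(r,round(float(z),3),cr(q).round(1),(q[2]*1000).round(1))
c=robot.camera("side");z=c["range_z"]
d=robot.regions_of(c,"thick_blank")
for e in d[:2]:
    P=cloud(c,e["pixels"]);print(e["p"],np.array(e["bbox"])*[640,480,640,480]);q=np.array([cr(a) for a in P]);print(np.percentile(q,[2,50,98],axis=0).round(0),np.percentile(P[:,2],[50,90,98]).round(3))
E
```

```text
340 0.171 [-20.2  29.2] 11.6
346 0.172 [-20.2  25.6] 11.5
352 0.173 [-20.2  22.1] 11.7
358 0.174 [-20.1  18.5] 11.7
364 0.161 [-20.5  23.3] 23.6
370 0.158 [-20.6  22.9] 27.7
376 0.153 [-20.7  22.9] 32.2
382 0.151 [-20.8  21.7] 34.9
388 0.149 [-20.9  20.2] 37.2
394 0.147 [-20.9  18.8] 39.5
0.78 [407.168 393.552  75.904  76.512]
[[-105.  467.]
 [ -29.  527.]
 [  25.  567.]] [0.04  0.045 0.046]
0.69 [332.032 237.984  57.984  16.8  ]
[[-101.   -4.]
 [ -24.   20.]
 [  43.   50.]] [0.036 0.047 0.049]
```

The blank is seated in the V: its side reads y=+23 at z≈28, so its centre is near y≈1. Next I'll lift out and go round to the near end with the fingers shut.

Emit:
move_arm(steps=[0, 0, 0, 0, 0, -0.6, -1, 0, 0, 0, 0, 0, -0.7, -1, 0, 0, 0, 0, 0, -0.5, 1, 0, 0, 0, -0.21, -0.46, 0, 1, 0, 0, 0, -0.21, -0.46, 0, 1, 0, 0, 0, -0.21, -0.46, 0, 1, 0, 0, 0, -0.21, -0.46, 0, 1, 0, 0, 0, -0.21, -0.46, 0, 1], squeeze=20)

```text
t: 10.5
eef_pos: [0.4228, 0.0421, 0.1098]
tcp_rot: [0.0, 0.647, 0.762, -0.0]
ft_force: [-0.0, 1.3, 0.6]
width: 0.0
grip_force: 0.0
```

```bash
python3 st.py; python3 lk.py top top2.png
```

```text
t 10.5 cr [-141.7    1.1] z 109.8 psi 9.32 rot [ 0.     0.647  0.762 -0.   ] F [-0.   1.3  0.6] w 0.0
thick_blank 0.74 [-43.3 508. ] ((437.57977294921875, 558.2457885742188), (151.24832153320312, 43.193599700927734), 47.03230667114258) [0.029 0.039 0.049]
  crx [-109.3   19.7] cry [452.1 559.9]
thick_blank 0.62 [-28.3   4.8] ((534.12841796875, 64.16266632080078), (147.41278076171875, 50.815025329589844), 2.6762378215789795) [0.031 0.042 0.051]
  crx [-41.4  43.1] cry [-20.4  22.1]
thick_blank 0.76 [-31.2   4.9]
keeper_peg 0.73 [78.3 39.6]
```

Emit:
move_arm(steps=[0, 0, 0, -0.02, 0, 0.5, 1, 0, 0, 0, 0, 0, 0.6, 1, 0, 0, 0, 0, 0, 0.4, 1, 0, 0, 0, 0, 0, 0.25, 1, 0, 0, 0, 0, 0, 0.12, 1, 0, 0, 0, 0, 0.1, 0, 1, 0, 0, 0, 0, 0.1, 0, 1, 0, 0, 0, 0, 0.1, 0, 1])

```text
t: 11.7
eef_pos: [0.4398, 0.044, 0.0171]
tcp_rot: [0.001, 0.647, 0.762, 0.001]
ft_force: [1.4, 0.2, -0.4]
width: -0.0002
grip_force: 0.0
```

Emit:
move_arm(steps=[0, 0, 0, 0, 0.1, 0, 1, 0, 0, 0, 0, 0.1, 0, 1, 0, 0, 0, 0, 0.1, 0, 1, 0, 0, 0, 0, 0.1, 0, 1, 0, 0, 0, 0, 0.1, 0, 1, 0, 0, 0, 0, 0.1, 0, 1, 0, 0, 0, 0, 0.08, 0, 1, 0, 0, 0, 0, 0.06, 0, 1])

```text
t: 12.7
eef_pos: [0.4754, 0.0499, 0.0163]
tcp_rot: [0.0, 0.647, 0.762, 0.0]
ft_force: [-1.4, 0.2, 0.5]
width: -0.0001
grip_force: 0.6
```

```bash
python3 st.py; python3 lk.py wrist
```

```text
t 12.7 cr [-88.6   0.3] z 16.3 psi 9.3 rot [0.    0.647 0.762 0.   ] F [-1.4  0.2  0.5] w -0.0001
thick_blank 0.67 [-9.9  5.1] ((552.2295532226562, 67.41082763671875), (129.4006805419922, 38.372257232666016), 9.274985313415527) [0.029 0.044 0.048]
  crx [-73.2  44.6] cry [-11.8  23.6]
thick_blank 0.59 [3.5 0.3]
```

Emit:
move_arm(steps=[0, 0, 0, 0, 0.05, 0, 1, 0, 0, 0, 0, 0.05, 0, 1, 0, 0, 0, 0, 0.04, 0, 1, 0, 0, 0, 0, 0.04, 0, 1, 0, 0, 0, 0, 0.04, 0, 1, 0, 0, 0, 0, 0.04, 0, 1, 0, 0, 0, 0, 0.03, 0, 1, 0, 0, 0, 0, 0.03, 0, 1])

```text
t: 13.9
eef_pos: [0.4886, 0.0522, 0.0158]
tcp_rot: [-0.002, 0.647, 0.762, -0.002]
ft_force: [-9.7, -1.1, 7.0]
width: -0.0003
grip_force: 4.9
```

```bash
python3 st.py; python3 lk.py top
```

```text
t 13.9 cr [-75.2   0.4] z 15.8 psi 9.31 rot [-0.002  0.647  0.762 -0.002] F [-9.7 -1.1  7. ] w -0.0003
thick_blank 0.62 [58.2  1.1] ((620.0673217773438, 74.51019287109375), (62.10038757324219, 43.151573181152344), 9.18421745300293) [0.031 0.042 0.052]
  crx [27.8 88.2] cry [-19.8  21.9]
thick_blank 0.55 [-43.3 508.1] ((437.5752258300781, 558.3115234375), (151.9083251953125, 43.83226013183594), 46.1240348815918) [0.029 0.039 0.049]
  crx [-108.8   22.6] cry [452.6 560.9]
thick_blank 0.8 [-35.4 517.5]
keeper_peg 0.75 [81.9 43.7]
```

The blank is against the stop: contact force is about 10 N, and the finger face is at x≈-60. I'll back off, rise, and go over to the keeper.

Emit:
move_arm(steps=[0, 0, 0, 0, -0.1, 0, 1, 0, 0, 0, 0, -0.2, 0, 1, 0, 0, 0, 0, -0.1, 0, 1, 0, 0, 0, 0, 0, -0.4, 1, 0, 0, 0, 0, 0, -0.7, 1, 0, 0, 0, 0, 0, -0.7, 1, 0, 0, 0, 0, 0, -0.6, 1, 0, 0, 0, 0, 0.3, -0.1, 1])

```text
t: 15.1
eef_pos: [0.4876, 0.0517, 0.1439]
tcp_rot: [0.002, 0.648, 0.762, 0.002]
ft_force: [0.4, -0.5, 0.1]
width: -0.0001
grip_force: 0.0
```

Emit:
move_arm(steps=[0, 0, 0, 0, 0.45, 0, 1, 0, 0, 0, 0, 0.5, 0, 1, 0, 0, 0, 0, 0.5, 0, 1, 0, 0, 0, 0, 0.5, 0, 1, 0, 0, 0, 0, 0.5, 0, 1, 0, 0, 0, 0, 0.4, 0, 1, 0, 0, 0, 0, 0.3, 0, 1, 0, 0, 0, 0, 0, 0, 1])

```text
t: 16.1
eef_pos: [0.6419, 0.0772, 0.1402]
tcp_rot: [-0.0, 0.647, 0.762, -0.0]
ft_force: [-0.2, -0.4, 0.4]
width: 0.0001
grip_force: 0.0
```

```bash
python3 st.py; python3 lk.py wrist wr3.png; python3 - <<'E'
from h import *
c=robot.camera("top")
for d in robot.regions_of(c,"cradle")[:1]: pass
for e in robot.regions_of(c,"thick_blank")[:3]:
    P=cloud(c,e["pixels"]);P=P[(P[:,2]>.025)&(P[:,2]<.06)]
    if len(P)>10: q=np.array([cr(a) for a in P]);print(np.percentile(q,[2,98],axis=0).round(0))
E
```

```text
t 16.1 cr [80.2  0.2] z 140.2 psi 9.3 rot [-0.     0.647  0.762 -0.   ] F [-0.2 -0.4  0.4] w 0.0001
thick_blank 0.95 [14.9  2.2] ((577.1041870117188, 68.62672424316406), (150.04653930664062, 42.46305847167969), 9.191503524780273) [0.032 0.044 0.048]
  crx [-57.7  87.9] cry [-17.7  23.1]
thick_blank 0.68 [ 19.  -68.6] ((592.7303466796875, -0.6446990966796875), (167.0127410888672, 11.995391845703125), 72.55801391601562) [0.025 0.027 0.207]
  crx [-22.6  52. ] cry [-141.2    8.1]
thick_blank 0.86 [15.4  1. ]
keeper_peg 0.73 [90.9 49.3]
[[-106.  456.]
 [  19.  559.]]
```

View pics/wr3.png

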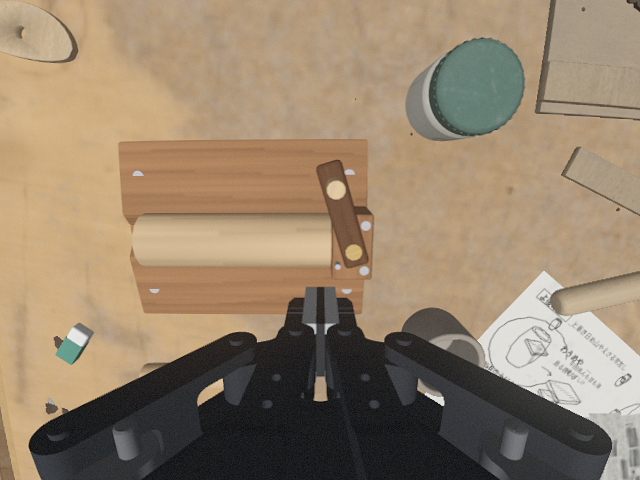

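The blank is home: centre x=14.9, flush with the end block. The peg is at px (336,190), cradle (91,49), so θ≈1.29. Next is the arc around the peg.

```bash
cat >> h.py <<'E'
def F(th,d=21): return w(105-48*np.cos(th)+d*np.sin(th),48*np.sin(th)+d*np.cos(th))
def PSI(th): return 9.34+90-np.degrees(th)
def arc(t0,t1,n,z,d=21):
    out=[];T=np.linspace(t0,t1,n+1)
    for a,b in zip(T[:-1],T[1:]): out+=plan([*F(b,d),z],PSI(b),1,[*F(a,d),z],PSI(a))
    return out
E
python3 - <<'E'
from h import *
sh=lambda r:print([[float(v) for v in x[2:6]] for x in r])
print(cr(F(1.65)),PSI(1.65))
sh(plan([*F(1.65),.064],PSI(1.65),8))
sh(arc(1.65,-.04,24,.064))
E
```

```text
[129.73196826  46.1879827 ] 4.801963803414182
[[0.07, 0.12, 0.13, 0.19], [0.07, 0.12, 0.13, 0.19], [0.07, 0.12, 0.12, 0.19], [0.07, 0.12, 0.12, 0.19], [0.07, 0.12, 0.12, 0.19], [0.07, 0.12, 0.12, 0.19], [0.07, 0.12, 0.12, 0.19], [0.07, 0.12, 0.12, 0.19]]
[[-0.5, 0.03, -0.07, -0.0], [-0.5, 0.03, -0.07, -0.0], [-0.5, 0.03, -0.07, -0.0], [-0.5, 0.03, -0.07, -0.0], [-0.5, 0.03, -0.07, -0.0], [-0.5, 0.03, -0.07, -0.0], [-0.5, 0.03, -0.07, -0.0], [-0.5, 0.03, -0.07, -0.0], [-0.5, 0.03, -0.07, -0.0], [-0.5, 0.03, -0.07, -0.0], [-0.5, 0.03, -0.07, -0.0], [-0.5, 0.03, -0.07, -0.0], [-0.5, 0.03, -0.07, -0.0], [-0.5, 0.03, -0.07, -0.0], [-0.5, 0.03, -0.07, -0.0], [-0.5, 0.03, -0.07, -0.0], [-0.5, 0.03, -0.07, -0.0], [-0.5, 0.03, -0.07, -0.0], [-0.5, 0.03, -0.07, -0.0], [-0.5, 0.03, -0.07, -0.0], [-0.5, 0.03, -0.07, -0.0], [-0.5, 0.03, -0.07, -0.0], [-0.5, 0.03, -0.07, -0.0], [-0.5, 0.03, -0.07, -0.0]]
```

Emit:
move_arm(steps=[0, 0, 0.14, 0.24, 0.25, 0, 1, 0, 0, 0.14, 0.24, 0.25, 0, 1, 0, 0, 0.14, 0.24, 0.25, 0, 1, 0, 0, 0.14, 0.24, 0.24, 0, 1, 0, 0, 0, 0, 0, 0.38, 1, 0, 0, 0, 0, 0, 0.45, 1, 0, 0, 0, 0, 0, 0.4, 1, 0, 0, 0, 0, 0, 0.28, 1])

```text
t: 17.45
eef_pos: [0.6822, 0.1306, 0.0627]
tcp_rot: [-0.001, 0.677, 0.736, -0.002]
ft_force: [-0.5, -0.8, 1.5]
width: 0.0005
grip_force: 0.0
```

Emit:
move_arm(steps=[0, 0, -0.5, 0.03, -0.07, 0, 1, 0, 0, -0.5, 0.03, -0.07, 0, 1, 0, 0, -0.5, 0.03, -0.07, 0, 1, 0, 0, -0.5, 0.03, -0.07, 0, 1, 0, 0, -0.5, 0.03, -0.07, 0, 1, 0, 0, -0.5, 0.03, -0.07, 0, 1, 0, 0, -0.5, 0.03, -0.07, 0, 1, 0, 0, -0.5, 0.03, -0.07, 0, 1])

```text
t: 18.45
eef_pos: [0.654, 0.1332, 0.0653]
tcp_rot: [0.0, 0.447, 0.895, 0.0]
ft_force: [0.4, -0.1, 0.7]
width: -0.0
grip_force: 0.2
```

```bash
python3 st.py; python3 lk.py wrist; python3 -c "
from h import *
print(cr(F(1.65-.563)),PSI(1.65-.563))"
```

```text
t 18.45 cr [101.2  53.5] z 65.3 psi 36.93 rot [0.    0.447 0.895 0.   ] F [ 0.4 -0.1  0.7] w -0.0
thick_blank 0.87 [12.4  8. ] ((573.7824096679688, 73.90988159179688), (149.51834106445312, 62.78376388549805), 22.145231246948242) [0.029 0.043 0.048]
  crx [-58.3  80.5] cry [-12.4  23.8]
thick_blank 0.59 [14.9 -0.9]
keeper_peg 0.56 [85.8 44.8]
[101.26307309  52.259309  ] 37.05948766927952
```

On the planned arc, the peg is moving ((86,45)). Continuing.

Emit:
move_arm(steps=[0, 0, -0.5, 0.03, -0.07, 0, 1, 0, 0, -0.5, 0.03, -0.07, 0, 1, 0, 0, -0.5, 0.03, -0.07, 0, 1, 0, 0, -0.5, 0.03, -0.07, 0, 1, 0, 0, -0.5, 0.03, -0.07, 0, 1, 0, 0, -0.5, 0.03, -0.07, 0, 1, 0, 0, -0.5, 0.03, -0.07, 0, 1, 0, 0, -0.5, 0.03, -0.07, 0, 1])

```text
t: 19.65
eef_pos: [0.6277, 0.1195, 0.0658]
tcp_rot: [0.0, 0.183, 0.983, 0.0]
ft_force: [-0.6, 0.6, 0.1]
width: -0.0001
grip_force: 0.2
```

```bash
python3 st.py; python3 -c "
from h import *
print(cr(F(1.65-1.126)),PSI(1.65-1.126))
for r in plan([*F(-.04),.065],PSI(0),8): print(r[2:6])"
```

```text
t 19.65 cr [73.  44.3] z 65.8 psi 68.88 rot [0.    0.183 0.983 0.   ] F [-0.6  0.6  0.1] w -0.0001
[73.94770939 42.19899581] 69.31701153514487
[np.float64(-0.48), np.float64(0.0), np.float64(-0.08), np.float64(0.0)]
[np.float64(-0.48), np.float64(0.01), np.float64(-0.08), np.float64(0.0)]
[np.float64(-0.48), np.float64(0.01), np.float64(-0.07), np.float64(0.0)]
[np.float64(-0.48), np.float64(0.02), np.float64(-0.07), np.float64(0.0)]
[np.float64(-0.48), np.float64(0.02), np.float64(-0.07), np.float64(0.0)]
[np.float64(-0.48), np.float64(0.03), np.float64(-0.07), np.float64(0.0)]
[np.float64(-0.48), np.float64(0.03), np.float64(-0.07), np.float64(0.0)]
[np.float64(-0.48), np.float64(0.04), np.float64(-0.07), np.float64(0.0)]
```

Emit:
move_arm(steps=[0, 0, -0.48, 0, -0.08, 0, 1, 0, 0, -0.48, 0.01, -0.08, 0, 1, 0, 0, -0.48, 0.01, -0.07, 0, 1, 0, 0, -0.48, 0.02, -0.07, 0, 1, 0, 0, -0.48, 0.02, -0.07, 0, 1, 0, 0, -0.48, 0.03, -0.07, 0, 1, 0, 0, -0.48, 0.03, -0.07, 0, 1, 0, 0, -0.48, 0.04, -0.07, 0, 1])

```text
t: 20.65
eef_pos: [0.6162, 0.0932, 0.0659]
tcp_rot: [0.001, -0.083, 0.997, 0.002]
ft_force: [2.2, 11.7, -2.7]
width: 0.0001
grip_force: 5.5
```

```bash
python3 st.py; python3 lk.py wrist wr4.png
```

```text
t 20.65 cr [57.4 20.1] z 65.9 psi 99.52 rot [ 0.001 -0.083  0.997  0.002] F [ 2.2 11.7 -2.7] w 0.0001
thick_blank 0.71 [14.4  1.8] ((576.6815185546875, 68.06278228759766), (149.91172790527344, 44.22353744506836), 9.468031883239746) [0.034 0.044 0.048]
  crx [-59.   76.3] cry [-18.1  23.1]
thick_blank 0.58 [15.9  1.5]
keeper_peg 0.85 [56.   2.1]
```

View pics/wr4.png

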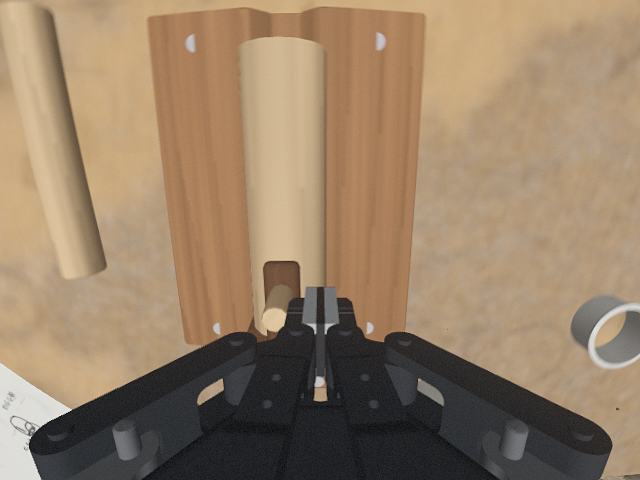

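The keeper is at its limit over the blank: peg px (275,310), push force 12 N. Now I'll back the finger away sideways and rise.

Emit:
move_arm(steps=[0, 0, 0, 0, 0.1, 0, 1, 0, 0, 0, 0, 0.2, 0, 1, 0, 0, 0, 0, 0.2, 0, 1, 0, 0, 0, 0, 0, -0.4, 1, 0, 0, 0, 0, 0, -0.7, 1, 0, 0, 0, 0, 0, -0.7, 1, 0, 0, 0, 0.3, 0, -0.3, 1, 0, 0, 0, 0, 0, 0, 1])

```text
t: 21.85
eef_pos: [0.5977, 0.1138, 0.1742]
tcp_rot: [0.003, -0.083, 0.997, 0.0]
ft_force: [0.3, -0.4, 0.5]
width: 0.0003
grip_force: 0.0
```

```bash
python3 st.py; python3 lk.py wrist wr5.png
```

```text
t 21.85 cr [42.5 43.5] z 174.2 psi 99.54 rot [ 0.003 -0.083  0.997  0.   ] F [ 0.3 -0.4  0.5] w 0.0003
thick_blank 0.76 [14.7  1.9] ((576.9827880859375, 68.23255920410156), (150.5611114501953, 44.629581451416016), 9.659245491027832) [0.033 0.044 0.048]
  crx [-59.   86.1] cry [-18.1  23.5]
thick_blank 0.58 [73.6  9.7] ((633.8798828125, 85.54692077636719), (51.65485382080078, 102.83238220214844), 81.355712890625) [0.045 0.059 0.086]
  crx [ 41.4 116.6] cry [-22.   26.7]
thick_blank 0.71 [14.5  3. ]
keeper_peg 0.58 [57.6  3.2]
```

View pics/wr5.png

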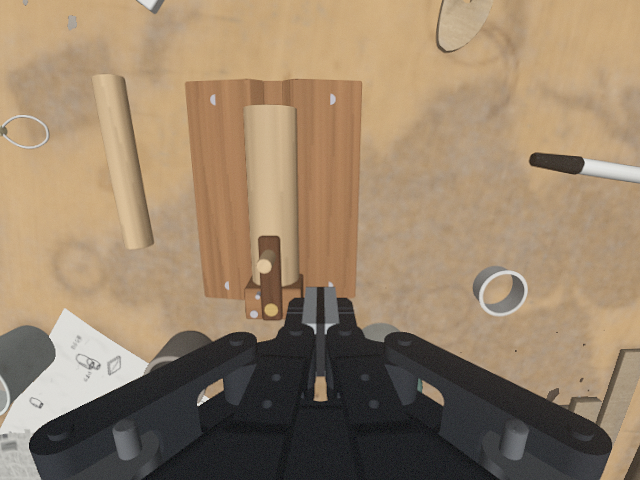

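The blank (270,195) lies in the groove against the end block, and the keeper (269,275) points straight along it over its end. The thin blank, marker, rib and ring cutter are undisturbed, so I'm handing in.

```bash
python3 -c "
from h import *
print(robot.finish_job())"
```

```text
the job is handed in; nothing more can be done
None
```

I handed the job in after about 22 s of robot time: the thick blank is seated in the V-groove hard against the end stop (centre at cradle x ≈ 15 mm), the keeper lies fully over it at its limit, and the pictures show nothing else moved.

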